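# Turn the mirrored tool rests and set all three on the blue panel

### The job

The three loose angle-shaped tool rests on the barber's counter must all have the same hand as the sample screwed to the end of the blue panel: seen from the open side, the closed end is on the right. Tip over onto their other plate only those that stand mirrored, never tipping one that is already right, and set all three flat and fully on the blue panel, facing any way. Leave the other things on the counter where they are.

Things in the scene. Friction and masses are not known exactly. Their poses are not given: they have to be found in the camera images.
- rest_1: white plastic tool rest, 0.2 kg: two plates 60 mm deep, 80 mm long, 8 mm thick, at right angles along one 80 mm edge (the heel); one plate lies on the counter, the other is an upright wall. Origin: middle of the outer heel corner, on the counter. Body x: from the heel along plate 1; z: along plate 2; y: along the heel. A triangular cheek, 8 mm thick, closes the +y end, reaching 50 mm from the heel
- rest_2: same as rest_1; this holds for all three. Both plates lie on the positive side of the heel (plate 1 at z 0 to 8 mm, plate 2 at x 0 to 8 mm). RIGHT hand, like the sample: it stands on plate 1, body z up. MIRRORED: it stands on plate 2, body x up, open towards body z. Each starts in one of these two stances, at any yaw
- rest_3: same as rest_1. Each changes hand by tipping 90 degrees about its heel: pushed outwards near the top of its wall, from inside the angle, it rolls over the heel, passes balance near 45 degrees and drops on to the former wall; friction keeps the heel in place. A firm pinch across the wall (8 mm) from above also holds it
- rest_1_base (a point): the middle of the underside of this rest's first plate (30 mm from the heel along body x)
- rest_2_base (a point): the middle of the underside of this rest's first plate (30 mm from the heel along body x)
- rest_3_base (a point): the middle of the underside of this rest's first plate (30 mm from the heel along body x)
- panel: blue panel let flush into the counter (no step), 160 mm along its x by 560 mm along its y, fixed; origin at its centre on the surface. Free but for the sample at its +y end; loose rests may overlap it a little at the start
- panel_sample (a point): counter-level centre of the screwed-down sample, a rest of the right hand of the same size, 60 mm tall; in panel axes it takes x = -30 to 30 mm, y = 190 to 270 mm, and opens to -x
- jar: small lidded glass jar, 40 mm across, 45 mm tall, loose bystander; origin under its centre
- guard: black clipper guard with short teeth, about 61 x 45 x 12 mm, loose bystander; origin under its centre
- comb: black comb, 170 mm long, lying flat, loose bystander; origin at its underside
- clipper: hair clipper lying on its side, about 165 x 44 x 37 mm, loose bystander; origin at its underside
- brush: hand brush, lying, loose bystander; origin at its underside
Not all that is in view belongs to the job. Leave any red look-alike of the rest_2 alone. Leave any yellow look-alike of the rest_3 alone.

How it is judged (in metres and radians):
At the end, for the whole second after the job is handed in: Each of the three rests stands on its first plate (body z within 0.1 rad of vertical, underside within 6 mm of the counter), with the middle of that plate within 55 mm (panel x) and 255 mm (panel y) of the panel's centre, at rest (angle between each of rest_1, rest_2, rest_3's own z axis and vertical below 0.1 rad and height (world z) of rest_1_base between -0.006 and 0.006 m and x of rest_1_base in the frame of panel between -0.055 and 0.055 m and y of rest_1_base in the frame of panel between -0.255 and 0.255 m and linear speed of each of rest_1, rest_2, rest_3 below 0.02 m/s and angular speed of each of rest_1, rest_2, rest_3 below 0.2 rad/s and height (world z) of rest_2_base between -0.006 and 0.006 m and x of rest_2_base in the frame of panel between -0.055 and 0.055 m and y of rest_2_base in the frame of panel between -0.255 and 0.255 m and height (world z) of rest_3_base between -0.006 and 0.006 m and x of rest_3_base in the frame of panel between -0.055 and 0.055 m and y of rest_3_base in the frame of panel between -0.255 and 0.255 m); the robot touches nothing.
It fails at once if the rest that is already right is tipped over (more than 0.6 rad) (angle between rest_2's own z axis and vertical above 0.6 rad).
It fails at once if another thing on the counter is shifted by more than 30 mm (distance of any of jar, guard, comb, clipper, brush from where it was at the start of the episode above 0.03 m).
It also fails if it takes over 72 s, if anything falls off the work surface, if the arm or the gripper's body presses on something with over 40 N, if the wrist force passes 120 N, or if a joint passes its speed limit or range.

### The arm

A 6-joint arm with a two-finger parallel gripper is mounted at the origin on the work surface. World frame = base frame: x ahead of the robot, y to its left, z up, the work surface at z = 0. Lengths are in mm, angles in rad, forces in N, time in s.
With the tool pointing down it reaches from about 375 to 900 mm from the base axis. Payload 3.1 kg.
Tool frame: the origin (TCP) lies at the very end of the fingers, on their centre line; the grasp point (between the pads) lies 19 mm behind it; z points along the fingers, y is the line along which they close (so a half turn about z gives the same grasp; the last joint's range is limited). The gripper opens to 87 mm and grips with 3 to 60 N. Pads are 19 mm wide; open, the fingers measure 117 mm over their backs; the gripper's body (75 mm by 190 mm) begins 51 mm behind the grasp point.
Start: joints at [-1.48, 0.527, 1.433, -0, 1.181, -0.178], TCP at [166.008, -602.526, 222.548] pointing down, gripper open.
Joint ranges: [-3.08, 3.08], [-0.75, 2.2], [0.22, 2.44], [-1.43, 4.57], [0, 2.65], [-2.85, 2.85]. Speed limits (rad/s): [2.79, 2.79, 3.14, 3.14, 3.14, 3.14].

### API

Orientations are given as a unit quaternion [x, y, z, w].
In Python, from station import ctrl, grab_frame, camera_model, order, nets gives the robot as it stands. The module is installed in compiled form; this text tells all that it offers.
- The arm moves only by the tool jog_arm, never from a script. Its argument "steps" is a list of rows, each an object with "offset": the shift along the world's x, y, z in mm, a list of three; "rotation": the turn, a rotation vector about the world's x, y, z in rad, a list of three; "hand": the finger opening in mm, from 0 to 87. In form: [{"offset": [tx, ty, tz], "rotation": [ax, ay, az], "hand": hand}, ...]. A call has 1 to 8 rows; each row shifts and turns the commanded pose from where the row before left it; what a row does not reach is not made up. A row lasts 1/10 s, in which the tool goes at most 50 mm and 8.59 degrees, less where a joint would pass 70% of its speed; a pose out of reach is approached as far as the arm can. A call is refused whole if a number of a shift passes 50 or a number of a turn 0.15, either way. A call with a gripper value outside its range is refused whole. The fingers move at their own pace and stop on an object; "newtons" is the grip in N (left out, the last holds). Time passes only in rows, so rows that do not move let the fingers close. It gives the time, the measured TCP pose, the force, the opening and the grip force at its end, in the units of the state.
- ctrl.observe(): the state, without advancing time (a new reading comes with each control period).
- grab_frame(name): name is "scene" or "side" or "wrist"; returns (picture, depth): 420x560x3 uint8, blue, green, red; 420x560 float32, mm along the optical axis (not along the pixel's ray), 0 where there is no reading.
- camera_model(name): a dict with "intrinsics" (3x3 intrinsics, pixels), "R" (3x3) and "t" (3): a world point X has camera coordinates R X + t. Camera axes: x right, y down, z forward; pixel columns grow to the right and rows downward; lengths in mm; the calibration is good to about 2 mm. A picture is of the moment at which its call begins: read the wrist's pose just before it. camera_model takes no time and is no camera call; for the wrist camera it gives the pose at the moment of the call.
- order.close_job(): hands the job in; it is judged then, once.
Trained networks look in the newest picture that a camera, given by its name, has taken for a name from the list of things; names that differ only in an ending like _2 or _b are one class to them, and where a whole thing is asked for, a point or a joint stands for the part that bears it (a point fixed in the world has none). Each returns a list of dicts, best first, with "confidence" (0 to 1); they miss things now and then, are a little off and sometimes report something else, mostly with a low value. They report only what shows in the picture. A call takes as long as a camera call. They do not tell look-alikes from the thing itself.
- nets.recognise(camera, target): "at" ([row, column] in pixels, amid what is visible of it).
- nets.mark_of(camera, target): "at" ([row, column] in pixels: a listed point, or the origin of a listed thing).
The state is a dict: "time": time; "joint_pos": joint angles; "joint_vel": joint speeds; "joint_torque": joint torques, N m; "eef_pos": TCP position; "tool_rot": TCP orientation; "ft_force": force on the tool from outside, world axes, zero at the start; "ft_torque": the same for the moment, N m; "opening": finger opening in mm; "grasp_force": force on a finger pad.
Only numpy, scipy, OpenCV 4.12 (cv2) and the standard library are available. Lean on these libraries where they do the work, as an engineer would, in place of code of your own. Each camera call takes 0.05 s, during which the arm holds its last target. There are 200 camera calls.

## Working session

There is one attempt and no reset: what is moved stays moved. The work goes in short steps, Python scripts to look and compute and a tool call to move; the robot and the scene stay as the last step left them, time stands still between calls to the robot, and variables do not carry over. Pictures are saved under pics/ and viewed, at most 10 in all, crops included, and the job is handed in when it is done.

Besides the shell and the picture viewer there is one more tool, called in YAML: its name, and indented under it one key for each argument. jog_arm: Moves the arm, as the interface text tells. Its arguments: {"type":"object","properties":{"steps":{"type":"array"},"newtons":{"type":"number"}},"required":["steps"]}

```bash
mkdir -p pics; ls
python3 - <<'E'
from station import *
import cv2,numpy as np
for n in ["scene","side"]:
    p,d=grab_frame(n); cv2.imwrite(f"pics/{n}0.png",p); np.savez(f"{n}0.npz",p=p,d=d,**{k:np.array(v) for k,v in camera_model(n).items()})
    for t in ["rest_1","panel"]:
        print(n,t,[(np.round(a["at"]).tolist(),round(a["confidence"],2)) for a in nets.recognise(n,t)])
print(ctrl.observe()["time"])
E
```

```text
pics
scene rest_1 [([198.0, 352.0], 0.81), ([226.0, 285.0], 0.72), ([160.0, 314.0], 0.71), ([212.0, 173.0], 0.65), ([233.0, 215.0], 0.56)]
scene panel [([260.0, 305.0], 0.75), ([202.0, 353.0], 0.56)]
side rest_1 [([308.0, 340.0], 0.88), ([164.0, 346.0], 0.83), ([172.0, 293.0], 0.76), ([290.0, 231.0], 0.63), ([218.0, 255.0], 0.56)]
side panel [([242.0, 195.0], 0.62), ([137.0, 261.0], 0.49), ([289.0, 227.0], 0.35)]
0.3
```

View pics/scene0.png

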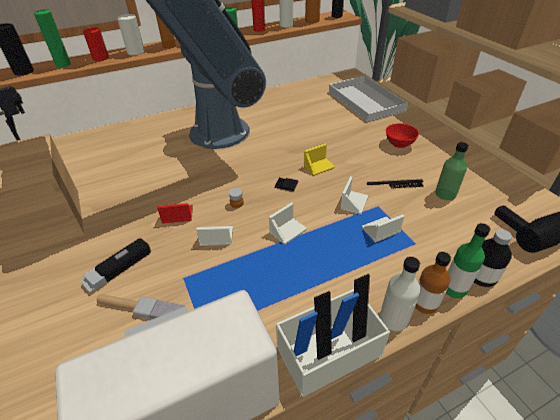

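View pics/side0.png

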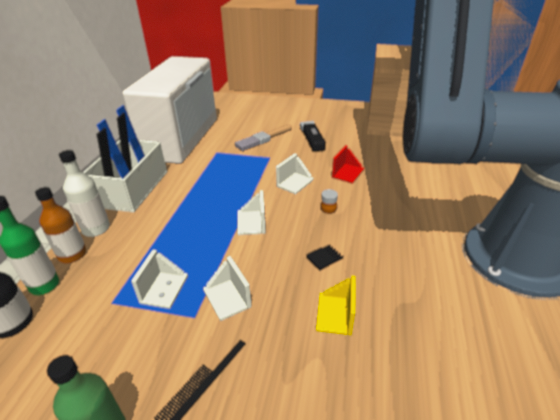

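The white rests are at scene (236,215), (225,287) and (198,352). In the side view they are at (172,293), (218,252) and (290,231). The sample is on the panel at scene (230,383), side (280,160). The red one at (213,175) and the yellow one at (160,318) are look-alikes. Next I build a top-down height map.

```bash
cat > h.py <<'E'
import numpy as np,cv2
def load(n):
    z=np.load(n); K,R,t=z["intrinsics"],z["R"],z["t"]; p,d=z["p"],z["d"]
    v,u=np.mgrid[:d.shape[0],:d.shape[1]]
    c=np.stack([(u-K[0,2])/K[0,0]*d,(v-K[1,2])/K[1,1]*d,d],-1)
    W=(c-t.reshape(3))@R            # R^T (c-t)
    return p,d,W
E
python3 - <<'E'
from h import *
out=[]
for n in ["scene0.npz","side0.npz"]:
    p,d,W=load(n); hsv=cv2.cvtColor(p,cv2.COLOR_BGR2HSV)
    ok=(d>0)
    blue=ok&(hsv[...,0]>105)&(hsv[...,0]<125)&(hsv[...,1]>180)&(abs(W[...,2])<8)
    P=W[blue]; 
    k,l=cv2.connectedComponents(blue.astype(np.uint8)); b=np.bincount(l[l>0]).argmax(); P=W[l==b]
    r=cv2.minAreaRect(P[:,:2].astype(np.float32)); print(n,"panel",r,P[:,2].mean())
    wh=ok&(hsv[...,1]<60)&(hsv[...,2]>120)&(W[...,2]>4)&(W[...,2]<75)&(np.hypot(W[...,0],W[...,1])<1000)
    k,l,s,_=cv2.connectedComponentsWithStats(wh.astype(np.uint8))
    for i in range(1,k):
        if s[i,4]>150: P=W[l==i]; print(i,s[i].tolist(),P.mean(0).round(),P.min(0).round(),P.max(0).round())
    out.append(W[wh])
    # top view colour, by height
    m=ok&(W[...,2]<80)&(W[...,2]>-10)
    img=np.zeros((600,800,3),np.uint8)
E
```

```text
scene0.npz panel ((662.0791625976562, -15.439666748046875), (558.2817993164062, 158.69017028808594), 89.60530090332031) 1.4518774190939534
4 [329, 78, 68, 37, 606] [ 43. 575.  14.] [-95. 506.   4.] [193. 668.  39.]
47 [341, 176, 27, 38, 530] [546. 203.  23.] [496. 164.   4.] [591. 259.  63.]
49 [269, 202, 38, 42, 808] [551.  -8.  24.] [517. -50.   4.] [596.  41.  64.]
50 [362, 214, 42, 27, 534] [682. 212.  32.] [631. 173.   4.] [695. 255.  62.]
51 [196, 226, 37, 19, 594] [ 513. -188.   34.] [ 476. -227.    4.] [ 533. -132.   63.]
55 [449, 265, 57, 27, 619] [911. 275.  47.] [891. 221.  16.] [925. 347.  75.]
57 [84, 268, 20, 17, 178] [ 505. -479.   27.] [ 480. -498.   22.] [ 527. -458.   31.]
60 [417, 289, 29, 20, 340] [908. 148.  48.] [887. 134.  18.] [919. 176.  75.]
61 [133, 296, 52, 21, 597] [ 643. -370.   19.] [ 604. -414.   13.] [ 670. -312.   24.]
64 [385, 306, 30, 25, 446] [911.  63.  42.] [890.  49.   4.] [921.  96.  75.]
65 [297, 312, 72, 60, 853] [885. -78.   6.] [ 839. -146.    4.] [908.   4.  67.]
68 [281, 319, 19, 32, 256] [ 840. -141.   42.] [ 837. -160.    4.] [ 881. -1
[... 736 characters left out ...]
75.]
31 [322, 189, 16, 14, 176] [392. -78.  41.] [ 374. -101.   28.] [409. -65.  46.]
32 [238, 191, 27, 43, 854] [553.  -5.  18.] [516. -45.   4.] [595.  42.  60.]
33 [71, 202, 36, 34, 736] [875. 102.  41.] [856.  78.   4.] [910. 113.  75.]
36 [44, 227, 37, 29, 612] [875. 185.  48.] [860. 162.  19.] [906. 196.  75.]
39 [132, 250, 55, 57, 1635] [667. 215.  19.] [631. 176.   4.] [693. 258.  61.]
40 [204, 256, 47, 63, 1790] [539. 211.  19.] [493. 167.   4.] [588. 264.  61.]
41 [12, 259, 39, 28, 634] [875. 269.  51.] [861. 250.  24.] [904. 279.  75.]
44 [488, 266, 72, 17, 299] [22. 72. 13.] [-48.  54.   9.] [76. 82. 17.]
56 [0, 300, 24, 33, 503] [859. 351.  39.] [852. 335.  15.] [876. 367.  66.]
```

```bash
cat >> h.py <<'E'
from scipy.optimize import minimize
def box(p,lo,hi):
    c=(np.array(lo)+hi)/2; h=(np.array(hi)-lo)/2.; q=abs(p-c)-h
    return np.linalg.norm(np.maximum(q,0),axis=1)+np.minimum(q.max(1),0)
def sdf(b):
    d1=box(b,[0,-40,0],[60,40,8]); d2=box(b,[0,-40,0],[8,40,60])
    tri=np.maximum.reduce([(b[:,0]+b[:,2]-50)/2**.5,-b[:,0],-b[:,2],abs(b[:,1]-36)-4])
    return np.minimum.reduce([d1,d2,tri])
# stance frames: columns body x,y,z in stance coords (f = floor-plate direction, l, up)
S={"RIGHT":np.eye(3),"MIRR":np.array([[0,0,1.],[0,-1,0],[1,0,0]])}  # MIRR: body z->f, x->up, y->-l
def body(P,x,y,yaw,st):
    c,s=np.cos(yaw),np.sin(yaw); q=P-[x,y,0]
    q=np.stack([c*q[:,0]+s*q[:,1],-s*q[:,0]+c*q[:,1],q[:,2]],1)
    return q@S[st]
def fit(P,n=8):
    P=P[np.random.default_rng(0).permutation(len(P))[:700]]
    res=[]
    for st in S:
        best=None
        for yaw in np.arange(n)*2*np.pi/n:
            m=P[:,:2].mean(0)-20*np.array([np.cos(yaw),np.sin(yaw)])
            f=lambda v:np.minimum(abs(sdf(body(P,v[0],v[1],v[2]/30,st))),12).mean()
            r=minimize(f,[*m,yaw*30],method="Nelder-Mead",options=dict(initial_simplex=np.array([*m,yaw*30])+np.array([[0,0,0],[15,0,0],[0,15,0],[0,0,10]]),maxiter=250))
            if best is None or r.fun<best[0]: best=(round(r.fun,2),st,np.round(r.x[:2],1).tolist(),round(float(r.x[2]/30)%(2*np.pi),3))
        res.append(best)
    return sorted(res)
E
python3 - <<'E'
from h import *
C=dict(A=(497,-183),B=(553,-6),C=(541,208),sample=(665,215))
A=[load(n) for n in ["scene0.npz","side0.npz"]]
for k,c in C.items():
    for P0 in [A[:1],A[1:],A]:
        P=[]
        for p,d,W in P0:
            hsv=cv2.cvtColor(p,cv2.COLOR_BGR2HSV)
            m=(d>0)&(hsv[...,1]<70)&(W[...,2]>3)&(W[...,2]<70)&(np.hypot(W[...,0]-c[0],W[...,1]-c[1])<68)
            P.append(W[m])
        print(k,[len(q) for q in P],fit(np.vstack(P)))
E
```

```text
A [605] [(np.float64(0.92), 'RIGHT', [514.5, -191.5], 2.703), (np.float64(0.95), 'MIRR', [514.4, -191.7], 2.703)]
A [939] [(np.float64(1.64), 'RIGHT', [510.1, -191.2], 2.545), (np.float64(2.25), 'MIRR', [508.3, -188.0], 2.681)]
A [605, 939] [(np.float64(1.47), 'RIGHT', [514.9, -191.1], 2.686), (np.float64(1.91), 'MIRR', [515.2, -190.6], 2.695)]
B [881] [(np.float64(1.59), 'MIRR', [533.7, -9.9], 0.28), (np.float64(2.26), 'RIGHT', [533.7, -9.8], 0.28)]
B [877] [(np.float64(1.61), 'MIRR', [531.1, -11.5], 0.358), (np.float64(2.39), 'RIGHT', [532.7, -11.4], 0.522)]
B [881, 877] [(np.float64(1.63), 'MIRR', [527.4, -12.2], 0.329), (np.float64(2.34), 'RIGHT', [527.5, -12.1], 0.345)]
C [548] [(np.float64(1.86), 'MIRR', [521.8, 194.2], 0.801), (np.float64(2.88), 'RIGHT', [522.2, 193.5], 0.811)]
C [1814] [(np.float64(1.53), 'MIRR', [519.7, 194.5], 0.734), (np.float64(2.09), 'RIGHT', [523.1, 196.7], 0.909)]
C [548, 1814] [(np.float64(1.68), 'MIRR', [520.7, 194.5], 0.771), (np.float64(2.45), 'RIGHT', [519.9, 194.3], 0.745)]
sample [656] [(np.float64(1.16), 'RIGHT', [692.1, 214.7], 3.121), (np.float64(1.79), 'MIRR', [692.1, 214.6], 3.122)]
sample [2012] [(np.float64(1.43), 'RIGHT', [692.5, 215.7], 3.126), (np.float64(1.99), 'MIRR', [684.9, 221.2], 3.125)]
sample [656, 2012] [(np.float64(1.24), 'RIGHT', [692.4, 215.4], 3.123), (np.float64(1.8), 'MIRR', [692.4, 215.6], 3.122)]
```

Run:
```python
import numpy as np,cv2
a=np.load("scene0.npz")["p"][165:260,185:415]; b=np.load("side0.npz")["p"][145:330,130:330]
a=cv2.resize(a,None,fx=2.6,fy=2.6,interpolation=2); b=cv2.resize(b,None,fx=1.85,fy=1.85,interpolation=2)
im=np.zeros((600,800,3),np.uint8); im[:a.shape[0],:a.shape[1]]=a; im[250:250+b.shape[0],:b.shape[1]]=b[:350]
cv2.imwrite("pics/crop.png",im)
```

```text
(no output)
```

View pics/crop.png

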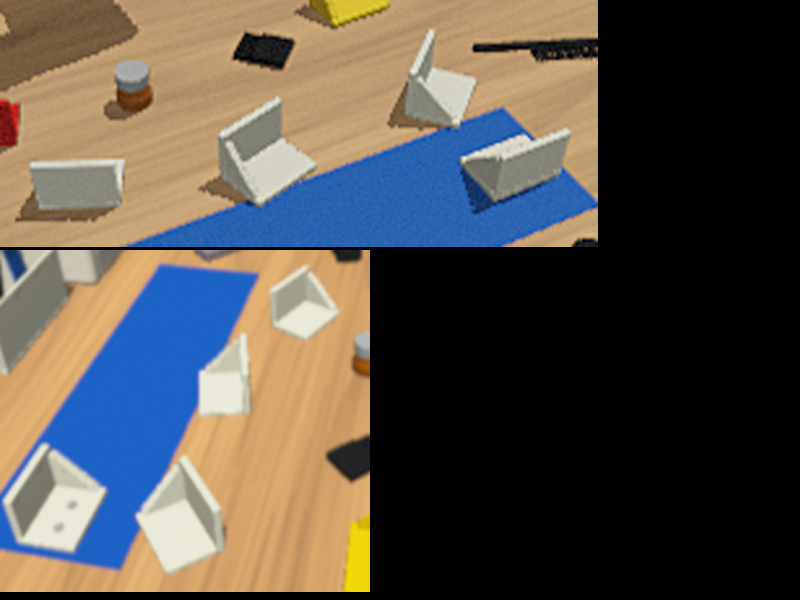

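The crop confirms the fit. In the side crop, A (top right) matches the sample: its cheek is on the right seen from its open side, so it is rest_2. B (centre) and C (bottom centre) have the cheek on the left, so they are mirrored and need tipping. Red and yellow are excluded.

```bash
cat >> h.py <<'E'
from scipy.spatial.transform import Rotation as Ro
def state():
    from station import ctrl
    s=ctrl.observe(); M=Ro.from_quat(s["tool_rot"]).as_matrix()
    print("t",round(s["time"],2),"tcp",np.round(s["eef_pos"],1),"toolz",M[:,2].round(3),"yaw_y",round(float(np.arctan2(M[1,1],M[0,1])),3),"q",np.round(s["joint_pos"],2),"open",s["opening"])
    return s,M
E
python3 -c "
from h import *;state()"
```

```text
t 0.3 tcp [ 166.  -602.3  222.2] toolz [-0.     0.001 -1.   ] yaw_y -1.302 q [-1.48  0.53  1.43 -0.    1.18 -0.18] open 86.98944657508954
```

jog_arm:
  steps:
    - {"offset": [30, 36, 0], "rotation": [0, 0, 0.1], "hand": 87}
    - {"offset": [30, 36, 0], "rotation": [0, 0, 0.1], "hand": 87}
    - {"offset": [30, 36, 0], "rotation": [0, 0, 0.1], "hand": 87}
    - {"offset": [30, 36, 0], "rotation": [0, 0, 0.1], "hand": 87}
    - {"offset": [30, 36, 0], "rotation": [0, 0, 0.1], "hand": 87}
    - {"offset": [30, 36, 0], "rotation": [0, 0, 0.1], "hand": 87}
    - {"offset": [30, 36, 0], "rotation": [0, 0, 0.1], "hand": 87}
    - {"offset": [30, 36, 0], "rotation": [0, 0, 0.1], "hand": 87}

```text
time: 1.1
eef_pos: [407.0, -313.0, 222.8]
tool_rot: [0.86, 0.511, 0.0, 0.0]
ft_force: [0.5, -0.7, 0.2]
opening: 86.8
grasp_force: 0.0
```

jog_arm:
  steps:
    - {"offset": [26, 31, 0], "rotation": [0, 0, 0.05], "hand": 60}
    - {"offset": [26, 31, 0], "rotation": [0, 0, 0], "hand": 60}
    - {"offset": [26, 31, 0], "rotation": [0, 0, 0], "hand": 60}
    - {"offset": [26, 31, 0], "rotation": [0, 0, 0], "hand": 60}
    - {"offset": [0, 0, 0], "rotation": [0, 0, 0], "hand": 60}

```text
time: 1.6
eef_pos: [512.5, -186.9, 222.7]
tool_rot: [0.846, 0.533, 0.001, 0.0]
ft_force: [-1.0, -0.2, -0.7]
opening: 61.5
grasp_force: 0.0
```

```bash
cat >> h.py <<'E'
def wlook(c,name,z0=3):
    from station import grab_frame,camera_model
    state(); cm=camera_model("wrist"); p,d=grab_frame("wrist"); np.savez(name,p=p,d=d,**{k:np.array(v) for k,v in cm.items()})
    cv2.imwrite("pics/"+name[:-4]+".png",p); p,d,W=load(name); hsv=cv2.cvtColor(p,cv2.COLOR_BGR2HSV)
    m=(d>0)&(hsv[...,1]<70)&(W[...,2]>z0)&(W[...,2]<70)&(np.hypot(W[...,0]-c[0],W[...,1]-c[1])<70)
    P=W[m]; print(len(P),P.mean(0).round(),fit(P))
E
python3 -c "
from h import *;wlook((497,-183),'wA.npz')"
```

```text
t 1.6 tcp [ 512.5 -186.9  222.7] toolz [ 0.002  0.001 -1.   ] yaw_y -0.447 q [-0.56  0.42  1.63  0.    1.09 -0.11] open 61.502594458508064
3406 [ 489. -179.   20.] [(np.float64(1.21), 'RIGHT', [512.1, -191.0], 2.606), (np.float64(1.71), 'MIRR', [512.6, -191.9], 2.649)]
```

jog_arm:
  steps:
    - {"offset": [-3, -2, -40], "rotation": [0, 0, -0.04], "hand": 60}
    - {"offset": [0, 0, -40], "rotation": [0, 0, 0], "hand": 60}
    - {"offset": [0, 0, -40], "rotation": [0, 0, 0], "hand": 60}
    - {"offset": [0, 0, -40], "rotation": [0, 0, 0], "hand": 60}
    - {"offset": [0, 0, -34], "rotation": [0, 0, 0], "hand": 60}
    - {"offset": [0, 0, 0], "rotation": [0, 0, 0], "hand": 0}
    - {"offset": [0, 0, 0], "rotation": [0, 0, 0], "hand": 0}
    - {"offset": [0, 0, 0], "rotation": [0, 0, 0], "hand": 0}
  newtons: 25

```text
time: 2.45
eef_pos: [508.0, -193.8, 30.3]
tool_rot: [0.858, 0.513, 0.001, 0.002]
ft_force: [-0.9, 0.9, 0.5]
opening: 43.3
grasp_force: 0.0
```

jog_arm:
  steps:
    - {"offset": [0, 0, 0], "rotation": [0, 0, 0], "hand": 0}
    - {"offset": [0, 0, 0], "rotation": [0, 0, 0], "hand": 0}
    - {"offset": [0, 0, 0], "rotation": [0, 0, 0], "hand": 0}
    - {"offset": [0, 0, 0], "rotation": [0, 0, 0], "hand": 0}
    - {"offset": [0, 0, 0], "rotation": [0, 0, 0], "hand": 0}

```text
time: 2.95
eef_pos: [507.9, -193.1, 29.2]
tool_rot: [0.858, 0.514, 0.001, 0.001]
ft_force: [0.9, -0.5, 5.5]
opening: 7.8
grasp_force: 25.0
```

jog_arm:
  steps:
    - {"offset": [0, 0, 25], "rotation": [0, 0, 0], "hand": 0}
    - {"offset": [25, -2, 5], "rotation": [0, 0, 0], "hand": 0}
    - {"offset": [30, -2, 0], "rotation": [0, 0, 0], "hand": 0}
    - {"offset": [30, -2, 0], "rotation": [0, 0, 0], "hand": 0}
    - {"offset": [30, -2, 0], "rotation": [0, 0, 0], "hand": 0}
    - {"offset": [30, -1, 0], "rotation": [0, 0, 0], "hand": 0}
    - {"offset": [30, 0, 0], "rotation": [0, 0, 0], "hand": 0}
    - {"offset": [0, 0, 0], "rotation": [0, 0, 0], "hand": 0}

```text
time: 3.75
eef_pos: [686.0, -201.5, 58.1]
tool_rot: [0.858, 0.514, 0.002, 0.002]
ft_force: [-0.3, -0.4, -1.3]
opening: 8.2
grasp_force: 25.0
```

jog_arm:
  steps:
    - {"offset": [0, 0, -15], "rotation": [0, 0, 0], "hand": 0}
    - {"offset": [0, 0, -10], "rotation": [0, 0, 0], "hand": 0}
    - {"offset": [0, 0, -4], "rotation": [0, 0, 0], "hand": 0}
    - {"offset": [0, 0, -1], "rotation": [0, 0, 0], "hand": 0}
    - {"offset": [0, 0, 0], "rotation": [0, 0, 0], "hand": 0}

```text
time: 4.25
eef_pos: [679.2, -200.6, 29.0]
tool_rot: [0.858, 0.514, -0.002, -0.002]
ft_force: [-3.8, 2.1, 8.2]
opening: 8.2
grasp_force: 25.0
```

jog_arm:
  steps:
    - {"offset": [0, 0, 0], "rotation": [0, 0, 0], "hand": 60}
    - {"offset": [0, 0, 0], "rotation": [0, 0, 0], "hand": 60}
    - {"offset": [0, 0, 0], "rotation": [0, 0, 0], "hand": 60}
    - {"offset": [0, 0, 0], "rotation": [0, 0, 0], "hand": 60}
    - {"offset": [0, 0, 40], "rotation": [0, 0, 0], "hand": 60}
    - {"offset": [0, 0, 50], "rotation": [0, 0, 0], "hand": 60}
    - {"offset": [0, 0, 50], "rotation": [0, 0, 0], "hand": 60}

```text
time: 4.95
eef_pos: [681.4, -201.4, 168.8]
tool_rot: [0.858, 0.514, -0.001, -0.001]
ft_force: [0.3, -0.4, 0.4]
opening: 55.0
grasp_force: 0.0
```

jog_arm:
  steps:
    - {"offset": [-21, 27, 10], "rotation": [0, 0, 0.12], "hand": 60}
    - {"offset": [-21, 27, 10], "rotation": [0, 0, 0.12], "hand": 60}
    - {"offset": [-21, 27, 10], "rotation": [0, 0, 0.12], "hand": 60}
    - {"offset": [-21, 27, 10], "rotation": [0, 0, 0.12], "hand": 60}
    - {"offset": [-21, 27, 0], "rotation": [0, 0, 0.12], "hand": 60}
    - {"offset": [-20, 27, 0], "rotation": [0, 0, 0.12], "hand": 60}
    - {"offset": [-20, 27, 0], "rotation": [0, 0, 0.1], "hand": 60}
    - {"offset": [0, 0, 0], "rotation": [0, 0, 0], "hand": 60}

```text
time: 5.75
eef_pos: [533.1, -9.1, 208.2]
tool_rot: [0.58, 0.814, -0.001, -0.002]
ft_force: [-0.4, 0.1, 0.5]
opening: 60.2
grasp_force: 0.0
```

```bash
python3 -c "
from h import *;wlook((553,-6),'wB.npz')"
```

```text
t 5.75 tcp [533.1  -9.1 208.2] toolz [-0.005  0.002 -1.   ] yaw_y 0.332 q [-0.23  0.42  1.68  0.    1.05 -0.56] open 60.23433678176796
3664 [554.  -4.  20.] [(np.float64(1.15), 'MIRR', [528.1, -11.5], 0.342), (np.float64(1.54), 'RIGHT', [527.9, -11.5], 0.34)]
```

jog_arm:
  steps:
    - {"offset": [-1, -1, -40], "rotation": [0, 0, 0.01], "hand": 60}
    - {"offset": [0, 0, -40], "rotation": [0, 0, 0], "hand": 60}
    - {"offset": [0, 0, -40], "rotation": [0, 0, 0], "hand": 60}
    - {"offset": [0, 0, -40], "rotation": [0, 0, 0], "hand": 60}
    - {"offset": [0, 0, -19], "rotation": [0, 0, 0], "hand": 60}
    - {"offset": [0, 0, 0], "rotation": [0, 0, 0], "hand": 0}
    - {"offset": [0, 0, 0], "rotation": [0, 0, 0], "hand": 0}
    - {"offset": [0, 0, 0], "rotation": [0, 0, 0], "hand": 0}

```text
time: 6.6
eef_pos: [537.7, -14.2, 30.7]
tool_rot: [0.578, 0.816, 0.001, 0.002]
ft_force: [0.4, -0.0, 0.4]
opening: 43.4
grasp_force: 0.0
```

jog_arm:
  steps:
    - {"offset": [0, 0, 0], "rotation": [0, 0, 0], "hand": 0}
    - {"offset": [0, 0, 0], "rotation": [0, 0, 0], "hand": 0}
    - {"offset": [0, 0, 0], "rotation": [0, 0, 0], "hand": 0}
    - {"offset": [0, 0, 0], "rotation": [0, 0, 0], "hand": 0}
    - {"offset": [0, 0, 0], "rotation": [0, 0, 0], "hand": 0}

```text
time: 7.1
eef_pos: [535.5, -13.5, 29.9]
tool_rot: [0.578, 0.816, -0.0, -0.0]
ft_force: [-2.4, -0.9, 4.5]
opening: 7.8
grasp_force: 25.0
```

jog_arm:
  steps:
    - {"offset": [0, 0, 25], "rotation": [0, 0, 0], "hand": 0}
    - {"offset": [26, -6, 5], "rotation": [0, 0, 0], "hand": 0}
    - {"offset": [27, -6, 0], "rotation": [0, 0, 0], "hand": 0}
    - {"offset": [27, -6, 0], "rotation": [0, 0, 0], "hand": 0}
    - {"offset": [27, -6, 0], "rotation": [0, 0, 0], "hand": 0}
    - {"offset": [26, -6, 0], "rotation": [0, 0, 0], "hand": 0}
    - {"offset": [25, -6, 0], "rotation": [0, 0, 0], "hand": 0}
    - {"offset": [0, 0, 0], "rotation": [0, 0, 0], "hand": 0}

```text
time: 7.9
eef_pos: [698.0, -50.8, 59.2]
tool_rot: [0.578, 0.816, 0.001, 0.003]
ft_force: [0.1, -0.1, -2.0]
opening: 7.8
grasp_force: 25.0
```

jog_arm:
  steps:
    - {"offset": [0, 0, -15], "rotation": [0, 0, 0], "hand": 0}
    - {"offset": [0, 0, -10], "rotation": [0, 0, 0], "hand": 0}
    - {"offset": [0, 0, -4], "rotation": [0, 0, 0], "hand": 0}
    - {"offset": [0, 0, -1], "rotation": [0, 0, 0], "hand": 0}
    - {"offset": [0, 0, 0], "rotation": [0, 0, 0], "hand": 0}
    - {"offset": [0, 0, 0], "rotation": [0, 0, 0], "hand": 60}
    - {"offset": [0, 0, 0], "rotation": [0, 0, 0], "hand": 60}
    - {"offset": [0, 0, 0], "rotation": [0, 0, 0], "hand": 60}

```text
time: 8.7
eef_pos: [693.8, -49.4, 29.3]
tool_rot: [0.578, 0.816, 0.0, -0.0]
ft_force: [-0.2, -0.1, -0.1]
opening: 24.4
grasp_force: 0.0
```

jog_arm:
  steps:
    - {"offset": [0, 0, 20], "rotation": [0, 0, 0], "hand": 40}
    - {"offset": [0, 0, 40], "rotation": [0, 0, 0], "hand": 0}
    - {"offset": [9, 3, 10], "rotation": [0, 0, 0], "hand": 0}
    - {"offset": [9, 3, 0], "rotation": [0, 0, 0], "hand": 0}
    - {"offset": [9, 4, 0], "rotation": [0, 0, 0], "hand": 0}
    - {"offset": [0, 0, 0], "rotation": [0, 0, 0], "hand": 0}

```text
time: 9.3
eef_pos: [721.4, -38.7, 97.8]
tool_rot: [0.578, 0.816, -0.0, -0.001]
ft_force: [-0.8, 0.7, 0.2]
opening: 8.0
grasp_force: 0.0
```

jog_arm:
  steps:
    - {"offset": [0, 0, 0], "rotation": [0, 0, 0], "hand": 0}
    - {"offset": [0, 0, -20], "rotation": [0, 0, 0], "hand": 0}
    - {"offset": [0, 0, -20], "rotation": [0, 0, 0], "hand": 0}
    - {"offset": [0, 0, -12], "rotation": [0, 0, 0], "hand": 0}
    - {"offset": [0, 0, 0], "rotation": [0, 0, 0], "hand": 0}

```text
time: 9.8
eef_pos: [718.5, -39.2, 44.3]
tool_rot: [0.578, 0.816, -0.001, -0.003]
ft_force: [-0.7, 0.2, 0.3]
opening: 0.4
grasp_force: 0.0
```

Push along -f = (-0.943,-0.335), 58 mm over 8 rows.

jog_arm:
  steps:
    - {"offset": [-7, -2.5, 0], "rotation": [0, 0, 0], "hand": 0}
    - {"offset": [-7, -2.5, 0], "rotation": [0, 0, 0], "hand": 0}
    - {"offset": [-7, -2.5, 0], "rotation": [0, 0, 0], "hand": 0}
    - {"offset": [-7, -2.5, 0], "rotation": [0, 0, 0], "hand": 0}
    - {"offset": [-7, -2.5, 0], "rotation": [0, 0, 0], "hand": 0}
    - {"offset": [-7, -2.5, 0], "rotation": [0, 0, 0], "hand": 0}
    - {"offset": [-6, -2, 0], "rotation": [0, 0, 0], "hand": 0}
    - {"offset": [-6, -2, 0], "rotation": [0, 0, 0], "hand": 0}

```text
time: 10.6
eef_pos: [666.3, -58.8, 47.5]
tool_rot: [0.578, 0.816, -0.0, -0.0]
ft_force: [-0.4, 0.5, 0.0]
opening: 0.4
grasp_force: 0.0
```

```bash
python3 -c "
from h import *
from station import grab_frame
state()
a=[]
for n in ['scene','side']:
    p,d=grab_frame(n); a.append(p[130:330,110:430])
cv2.imwrite('pics/push.png',cv2.resize(np.vstack(a),None,fx=1.5,fy=1.5))"
```

```text
t 10.6 tcp [666.3 -58.8  47.5] toolz [-0.  0. -1.] yaw_y 0.338 q [-0.25  0.8   1.44 -0.    0.91 -0.59] open 0.3690069932016892
```

View pics/push.png

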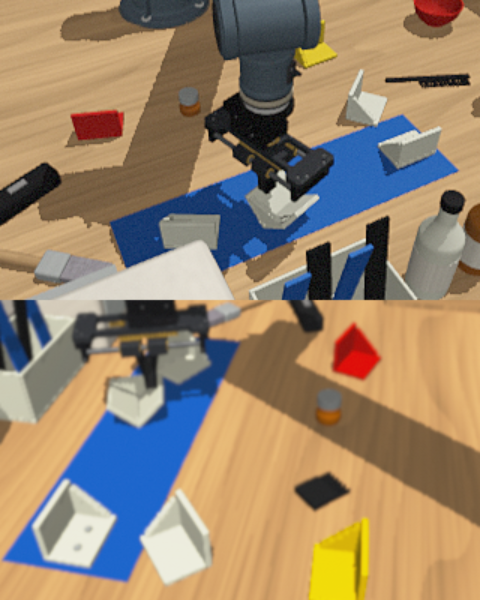

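The frame shows rest B mid-tip at about (205,280) in the picture, with the finger inside it. I keep pushing a little further.

jog_arm:
  steps:
    - {"offset": [-5, -2, 0], "rotation": [0, 0, 0], "hand": 0}
    - {"offset": [-5, -2, 0], "rotation": [0, 0, 0], "hand": 0}
    - {"offset": [0, 0, 0], "rotation": [0, 0, 0], "hand": 0}
    - {"offset": [0, 0, 20], "rotation": [0, 0, 0], "hand": 0}
    - {"offset": [0, 0, 40], "rotation": [0, 0, 0], "hand": 0}
    - {"offset": [0, 0, 40], "rotation": [0, 0, 0], "hand": 0}

```text
time: 11.3
eef_pos: [656.4, -62.4, 147.6]
tool_rot: [0.578, 0.816, -0.0, -0.001]
ft_force: [0.9, 0.4, 0.5]
opening: 0.3
grasp_force: 0.0
```

```bash
cat >> h.py <<'E'
def slook(cs,tag):
    from station import grab_frame,camera_model
    A=[];I=[]
    for n in ["scene","side"]:
        p,d=grab_frame(n); f=tag+n+".npz"; np.savez(f,p=p,d=d,**{k:np.array(v) for k,v in camera_model(n).items()}); A.append(load(f)); I.append(p[130:330,110:430])
    cv2.imwrite(f"pics/{tag}.png",cv2.resize(np.vstack(I),None,fx=1.5,fy=1.5))
    for c in cs:
        for p,d,W in A:
            s=cv2.cvtColor(p,cv2.COLOR_BGR2HSV)[...,1]
            m=(d>0)&(s<70)&(W[...,2]>4)&(W[...,2]<66)&(np.hypot(W[...,0]-c[0],W[...,1]-c[1])<60)
            print(c,m.sum(),fit(W[m]))
E
python3 -c "
from h import *
slook([(655,-65),(657,-187)],'t1')"
```

```text
(655, -65) 767 [(np.float64(1.19), 'RIGHT', [682.7, -47.4], 3.468), (np.float64(1.73), 'MIRR', [682.8, -47.6], 3.469)]
(655, -65) 827 [(np.float64(1.59), 'RIGHT', [680.1, -49.3], 3.331), (np.float64(2.38), 'MIRR', [679.4, -49.8], 3.276)]
(657, -187) 762 [(np.float64(1.0), 'RIGHT', [683.7, -198.5], 2.651), (np.float64(1.04), 'MIRR', [683.7, -198.6], 2.653)]
(657, -187) 925 [(np.float64(1.56), 'RIGHT', [677.6, -194.4], 2.634), (np.float64(2.23), 'MIRR', [677.6, -194.4], 2.634)]
```

jog_arm:
  steps:
    - {"offset": [-19, 37, 20], "rotation": [0, 0, 0.07], "hand": 60}
    - {"offset": [-19, 37, 20], "rotation": [0, 0, 0.07], "hand": 60}
    - {"offset": [-19, 37, 20], "rotation": [0, 0, 0.07], "hand": 60}
    - {"offset": [-19, 37, 0], "rotation": [0, 0, 0.07], "hand": 60}
    - {"offset": [-19, 37, 0], "rotation": [0, 0, 0.07], "hand": 60}
    - {"offset": [-19, 37, 0], "rotation": [0, 0, 0.07], "hand": 60}
    - {"offset": [-18, 37, 0], "rotation": [0, 0, 0.01], "hand": 60}
    - {"offset": [0, 0, 0], "rotation": [0, 0, 0], "hand": 60}

```text
time: 12.2
eef_pos: [521.4, 200.5, 206.9]
tool_rot: [0.388, 0.922, -0.0, -0.002]
ft_force: [1.0, -1.1, 0.5]
opening: 55.1
grasp_force: 0.0
```

```bash
python3 -c "
from h import *;wlook((541,209),'wC.npz')"
```

```text
t 12.2 tcp [521.4 200.5 206.9] toolz [-0.003  0.001 -1.   ] yaw_y 0.774 q [ 0.17  0.46  1.62  0.    1.07 -0.61] open 55.07733290622145
3655 [540. 213.  20.] [(np.float64(1.21), 'MIRR', [522.9, 195.5], 0.894), (np.float64(1.81), 'RIGHT', [522.0, 196.2], 0.888)]
```

jog_arm:
  steps:
    - {"offset": [3, -2, -40], "rotation": [0, 0, 0.07], "hand": 60}
    - {"offset": [0, 0, -40], "rotation": [0, 0, 0], "hand": 60}
    - {"offset": [0, 0, -40], "rotation": [0, 0, 0], "hand": 60}
    - {"offset": [0, 0, -40], "rotation": [0, 0, 0], "hand": 60}
    - {"offset": [0, 0, -17], "rotation": [0, 0, 0], "hand": 60}
    - {"offset": [0, 0, 0], "rotation": [0, 0, 0], "hand": 0}
    - {"offset": [0, 0, 0], "rotation": [0, 0, 0], "hand": 0}
    - {"offset": [0, 0, 0], "rotation": [0, 0, 0], "hand": 0}

```text
time: 13.05
eef_pos: [529.5, 194.2, 31.7]
tool_rot: [0.359, 0.934, 0.001, 0.001]
ft_force: [-0.1, -0.7, -0.2]
opening: 43.5
grasp_force: 0.0
```

jog_arm:
  steps:
    - {"offset": [0, 0, 0], "rotation": [0, 0, 0], "hand": 0}
    - {"offset": [0, 0, 0], "rotation": [0, 0, 0], "hand": 0}
    - {"offset": [0, 0, 0], "rotation": [0, 0, 0], "hand": 0}
    - {"offset": [0, 0, 0], "rotation": [0, 0, 0], "hand": 0}
    - {"offset": [0, 0, 0], "rotation": [0, 0, 0], "hand": 0}

```text
time: 13.55
eef_pos: [528.0, 194.4, 30.9]
tool_rot: [0.358, 0.934, -0.0, 0.0]
ft_force: [-1.0, -1.6, 3.5]
opening: 8.0
grasp_force: 25.0
```

jog_arm:
  steps:
    - {"offset": [0, 0, 25], "rotation": [0, 0, 0], "hand": 0}
    - {"offset": [0, -34, 5], "rotation": [0, 0, 0], "hand": 0}
    - {"offset": [0, -34, 0], "rotation": [0, 0, 0], "hand": 0}
    - {"offset": [10, -34, 0], "rotation": [0, 0, 0], "hand": 0}
    - {"offset": [30, 0, 0], "rotation": [0, 0, 0], "hand": 0}
    - {"offset": [30, 0, 0], "rotation": [0, 0, 0], "hand": 0}
    - {"offset": [30, 0, 0], "rotation": [0, 0, 0], "hand": 0}
    - {"offset": [30, 0, 0], "rotation": [0, 0, 0], "hand": 0}

```text
time: 14.35
eef_pos: [658.4, 92.4, 59.8]
tool_rot: [0.358, 0.934, -0.0, -0.001]
ft_force: [0.7, 0.1, -2.9]
opening: 8.0
grasp_force: 25.0
```

jog_arm:
  steps:
    - {"offset": [30, 0, 0], "rotation": [0, 0, 0], "hand": 0}
    - {"offset": [0, 0, 0], "rotation": [0, 0, 0], "hand": 0}
    - {"offset": [0, 0, -15], "rotation": [0, 0, 0], "hand": 0}
    - {"offset": [0, 0, -10], "rotation": [0, 0, 0], "hand": 0}
    - {"offset": [0, 0, -5], "rotation": [0, 0, 0], "hand": 0}
    - {"offset": [0, 0, 0], "rotation": [0, 0, 0], "hand": 0}
    - {"offset": [0, 0, 0], "rotation": [0, 0, 0], "hand": 60}
    - {"offset": [0, 0, 0], "rotation": [0, 0, 0], "hand": 60}

```text
time: 15.15
eef_pos: [687.2, 92.6, 30.2]
tool_rot: [0.358, 0.934, -0.0, -0.0]
ft_force: [-0.3, 0.3, -0.5]
opening: 17.0
grasp_force: 0.0
```

jog_arm:
  steps:
    - {"offset": [0, 0, 0], "rotation": [0, 0, 0], "hand": 40}
    - {"offset": [0, 0, 30], "rotation": [0, 0, 0], "hand": 40}
    - {"offset": [0, 0, 40], "rotation": [0, 0, 0], "hand": 0}
    - {"offset": [6, 7, 0], "rotation": [0, 0, 0], "hand": 0}
    - {"offset": [6, 7, 0], "rotation": [0, 0, 0], "hand": 0}
    - {"offset": [7, 8, 0], "rotation": [0, 0, 0], "hand": 0}
    - {"offset": [0, 0, 0], "rotation": [0, 0, 0], "hand": 0}
    - {"offset": [0, 0, 0], "rotation": [0, 0, 0], "hand": 0}

```text
time: 15.95
eef_pos: [706.1, 114.9, 98.7]
tool_rot: [0.358, 0.934, -0.001, -0.001]
ft_force: [0.3, -0.2, 0.3]
opening: 3.1
grasp_force: 0.0
```

jog_arm:
  steps:
    - {"offset": [0, 0, -20], "rotation": [0, 0, 0], "hand": 0}
    - {"offset": [0, 0, -20], "rotation": [0, 0, 0], "hand": 0}
    - {"offset": [0, 0, -14], "rotation": [0, 0, 0], "hand": 0}
    - {"offset": [0, 0, 0], "rotation": [0, 0, 0], "hand": 0}

```text
time: 16.35
eef_pos: [704.5, 114.2, 43.2]
tool_rot: [0.358, 0.934, -0.001, -0.003]
ft_force: [-0.9, 0.1, 0.5]
opening: 0.3
grasp_force: 0.0
```

jog_arm:
  steps:
    - {"offset": [-5, -5.5, 0], "rotation": [0, 0, 0], "hand": 0}
    - {"offset": [-5, -5.5, 0], "rotation": [0, 0, 0], "hand": 0}
    - {"offset": [-5, -5.5, 0], "rotation": [0, 0, 0], "hand": 0}
    - {"offset": [-5, -5.5, 0], "rotation": [0, 0, 0], "hand": 0}
    - {"offset": [-5, -5.5, 0], "rotation": [0, 0, 0], "hand": 0}
    - {"offset": [-5, -5.5, 0], "rotation": [0, 0, 0], "hand": 0}
    - {"offset": [-5, -5.5, 0], "rotation": [0, 0, 0], "hand": 0}
    - {"offset": [-5, -5.5, 0], "rotation": [0, 0, 0], "hand": 0}

```text
time: 17.15
eef_pos: [666.3, 69.9, 46.5]
tool_rot: [0.358, 0.934, -0.0, -0.0]
ft_force: [-0.7, 0.0, 0.6]
opening: 0.4
grasp_force: 0.0
```

jog_arm:
  steps:
    - {"offset": [-3, -3.5, 0], "rotation": [0, 0, 0], "hand": 0}
    - {"offset": [-3, -3.5, 0], "rotation": [0, 0, 0], "hand": 0}
    - {"offset": [0, 0, 0], "rotation": [0, 0, 0], "hand": 0}
    - {"offset": [0, 0, 20], "rotation": [0, 0, 0], "hand": 0}
    - {"offset": [0, 0, 40], "rotation": [0, 0, 0], "hand": 0}
    - {"offset": [0, 0, 50], "rotation": [0, 0, 0], "hand": 0}
    - {"offset": [-40, 0, 20], "rotation": [0, 0, 0], "hand": 0}
    - {"offset": [-40, 0, 20], "rotation": [0, 0, 0], "hand": 0}

```text
time: 17.95
eef_pos: [581.8, 63.4, 198.5]
tool_rot: [0.358, 0.934, 0.001, 0.002]
ft_force: [-0.4, -0.2, -0.0]
opening: 0.4
grasp_force: 0.0
```

```bash
python3 -c "
from h import *
slook([(655,58),(655,-65),(657,-187)],'t2')"
```

```text
(655, 58) 651 [(np.float64(1.75), 'RIGHT', [675.8, 89.3], 3.925), (np.float64(2.75), 'MIRR', [676.0, 89.1], 3.922)]
(655, 58) 967 [(np.float64(1.43), 'RIGHT', [676.8, 91.2], 3.965), (np.float64(2.12), 'MIRR', [677.1, 91.2], 3.974)]
(655, -65) 767 [(np.float64(1.22), 'RIGHT', [682.8, -47.3], 3.469), (np.float64(1.81), 'MIRR', [682.8, -47.4], 3.468)]
(655, -65) 821 [(np.float64(1.57), 'RIGHT', [679.9, -49.8], 3.329), (np.float64(2.36), 'MIRR', [679.4, -49.0], 3.298)]
(657, -187) 763 [(np.float64(1.07), 'RIGHT', [683.7, -198.5], 2.646), (np.float64(1.11), 'MIRR', [683.6, -198.7], 2.647)]
(657, -187) 779 [(np.float64(1.6), 'RIGHT', [677.4, -194.3], 2.621), (np.float64(2.33), 'MIRR', [677.7, -193.7], 2.615)]
```

View pics/t2.png

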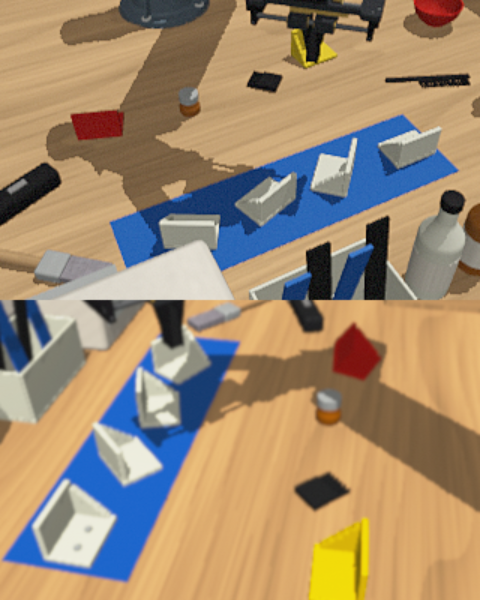

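All three rests now stand with the sample's hand, fully on the panel, at scene crop (190,230), (268,200) and (335,170). The other things have not moved.

```bash
python3 -c "
from station import order
print(order.close_job())"
```

```text
the job is handed in; nothing more can be done
None
```

I handed the job in at about 18 s of the 72 s limit: I tipped the two mirrored rests, only carried the already-right one, and the last camera check showed all three right-handed, flat and fully on the blue panel; the system returned no verdict.

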